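# Torch from the bedside crate into its tray

### The job

Find the blue torch among the odds and ends in the grey crate and lay it down flat in the small dark wooden tray (lower it in, do not drop it). Then slide the loaded tray into the open front of the white bedside organiser until it is fully home against the back. Leave the black torch and the other odds and ends in the crate, and do not disturb the dish or the lotion bottle.

Things in the scene. Friction and masses are not known exactly. Their poses are not given: they have to be found in the camera images.
- blue_torch: Target: blue torch, 100 mm long, 90 g. Origin at mid-length on its axis, x axis along it to the lamp end. Round barrel 22 mm diameter from x=-34 to +22 mm (grip here); hexagonal tail and head 28 mm across flats, so it does not roll and its axis is level, 14 mm above what it lies on. Lies along the crate's x within 11 degrees, in one of three lanes, 25 mm clear on either side of the barrel.
- black_torch: Black torch of the same shape, size and origin as the blue one: not wanted, stays in the crate.
- brush: Nail brush, wooden back 95 x 34 mm (x, y), white bristle block below, 28 mm high. Origin under its centre. Stays in the crate.
- jar: Small amber jar with black lid, 42 mm diameter, 36 mm high, origin at the centre of its underside. Stays in the crate.
- tin: Flat round brass-coloured tin, 44 mm diameter, 20 mm high, origin at the centre of its underside. Stays in the crate.
- crate: Grey open-topped crate, fixed to the table, 220 x 220 x 45 mm outside, walls and floor 5 mm thick. Origin at the centre of its underside, on the table. The three long things lie side by side in its -x part, the jar and tin in its +x part.
- tray: Dark wooden tray, loose on the table, 0.35 kg, 110 (x) by 140 (y) mm outside, rim 12 mm high, walls and floor 5 mm; inside 100 x 130 mm: the torch fits flat along the tray's y. Origin at the centre of its underside. On its -x side a tongue with an upright handle. It starts just in front of the organiser's mouth, handle away from it, up to 40 mm off to a side and turned up to 15 degrees.
- tray_handle (a point): Point on the tray's handle, at tray x=-85 mm, y=0, 50 mm above the table. The handle is an upright brass-coloured block 28 mm (tray x) by 14 mm (tray y), top 62 mm above the table, rigid with the tray; it can be pinched from above across its 14 mm to slide the tray over the table.
- organiser: White low organiser, clear top, fixed, open front. Origin on the table at the centre of its mouth, x axis pointing straight in. Inside 150 mm wide (y), 70 high, 112 deep to the back wall; no floor: the tray slides on the table. Walls 6 mm; top's upper face at 75 mm, starting 20 mm behind the mouth. Home, the tray touches the back wall: tray origin at x=57 mm, y within 5 mm of 0, handle outside.
- dish: White bowl, 150 mm diameter, 35 mm high, standing on the left part of the table. Not to be disturbed.
- lotion: Amber lotion bottle with brass cap, 52 mm diameter, 130 mm high, standing at the back middle of the table. Not to be disturbed.
Not all that is in view belongs to the job. Several things look just like the jar: the one meant starts nearest to the robot's base.

How it is judged:
By the outcome, as a careful person would: the job done as asked, in the order asked, and still so for the second after the job is handed in, with the robot touching nothing.
It also fails if it takes over 58 s, if anything falls off the work surface, if the arm or the gripper's body presses on something with over 40 N, if the wrist force passes 120 N, or if a joint passes its speed limit or range.

### The arm

A 6-joint arm with a two-finger parallel gripper is mounted at the origin on the work surface. World frame = base frame: x ahead of the robot, y to its left, z up, the work surface at z = 0. Lengths are in m, angles in rad, forces in N, time in s.
With the tool pointing down it reaches from about 0.275 to 1 m from the base axis. Payload 8.4 kg.
Tool frame: the origin (TCP) lies on the centre line of the jaws, within the pads' length; the fingertips stand 17 mm ahead of it and the grasp point (between the pads) lies 2 mm behind it (bot.tcp_to_tips is the z of the fingertips in the tool frame, in m); z points along the fingers, y is the line along which they close (so a half turn about z gives the same grasp; the last joint's range is limited). The gripper opens to 85 mm and grips with 20 to 120 N. Pads are 22 mm wide; open, the fingers measure 114 mm over their backs; the gripper's body (76 mm by 85 mm) begins 54 mm behind the grasp point. The pads swing forward as they close: fully open they stand 13 mm farther back than shut.
Start: joints at [1.213, 0.353, 1.633, -0, 1.155, -0.002], TCP at [0.218, 0.586, 0.248] pointing down, gripper open.
Joint ranges: [-2.63, 2.63], [-0.92, 2.1], [0.06, 2.66], [-1.3, 4.44], [0, 2.69], [-3.02, 3.02]. Speed limits (rad/s): [2.22, 2.22, 2.79, 3.14, 3.14, 3.14].

### API

Orientations are given as a unit quaternion [x, y, z, w].
In Python, from workcell import bot, hand, kinematics, get_obs, vision, hand_in gives the robot as it stands. The module is installed in compiled form; this text tells all that it offers. Calls block until the motion is done:
- bot.reach(position, orientation): joint-space move of the TCP to a pose.
- bot.servo_line(position, ori=None, velocity=0.15): straight line of the TCP; ori=None keeps the orientation; velocity is the mean speed in m/s.
- bot.goto_joints(angles): joint-space move.
- hand.move_gripper(opening, strength=None): finger opening in m; strength is the grip in N (None keeps the last); returns when the fingers have stopped.
- bot.dwell(seconds).
- kinematics.solve_ik(position, orientation): joint angles nearest the present ones, or None.
- get_obs(): the state.
- vision.read_camera(name): name is "scene" or "top"; returns a dict with "frame" (420x560x3 uint8, red, green, blue), "intrinsics" (3x3 intrinsics, pixels), "view" (4x4, takes a point from world to camera coordinates). Camera axes: x right, y down, z forward; pixel columns grow to the right and rows downward; lengths in m; the calibration is good to about 2 mm. A picture is of the moment at which its call begins. There is no depth.
A pose or a line that the arm cannot do raises bot.IKError and nothing moves.
- hand_in(): hands the job in; it is judged then, once.
The state is a dict: "time_s": time; "joint_pos": joint angles; "joint_vel": joint speeds; "joint_efforts": joint torques, N m; "position": TCP position; "orientation": TCP orientation; "wrist_force": force on the tool from outside, world axes, zero at the start; "ft_torque": the same for the moment, N m; "gripper_width": finger opening in m; "grip_force": force on a finger pad.
Only numpy, scipy, OpenCV 4.12 (cv2) and the standard library are available. Lean on these libraries where they do the work, as an engineer would, in place of code of your own. Each camera call takes 0.05 s, during which the arm holds its last target. There are 200 camera calls.

## Working session

There is one attempt and no reset: what is moved stays moved. The work goes in short steps, each a Python script; the robot and the scene stay as the last script left them, time stands still between calls to the robot, and variables do not carry over. Pictures are saved under pics/ and viewed, at most 10 in all, crops included, and the job is handed in when it is done.

```bash
mkdir -p pics
cat > h.py <<'E'
import numpy as np, cv2
from workcell import bot, hand, kinematics, get_obs, vision, hand_in
from scipy.spatial.transform import Rotation as R
def cam(n):
    d=vision.read_camera(n); return np.array(d["frame"]),np.array(d["intrinsics"]),np.array(d["view"])
def cast(px,z,K,V):
    px=np.atleast_2d(px).astype(float); Rm=V[:3,:3];c=-Rm.T@V[:3,3]
    d=(Rm.T@np.linalg.inv(K)@np.c_[px,np.ones(len(px))].T).T
    return c+d*((z-c[2])/d[:,2])[:,None]
def proj(P,K,V):
    p=(V[:3,:3]@np.atleast_2d(P).T).T+V[:3,3]; q=(K@p.T).T; return q[:,:2]/q[:,2:]
def save(n,f): cv2.imwrite("pics/"+n+".png",cv2.cvtColor(f,cv2.COLOR_RGB2BGR))
def down(yaw): # tool z down, tool y along world direction yaw+90deg (tool x at yaw)
    return (R.from_euler('z',yaw)*R.from_euler('x',np.pi)).as_quat()
E
python3 - <<'E'
from h import *
for n in("scene","top"):
    f,K,V=cam(n); save(n+"0",f); np.savez(n+"0.npz",f=f,K=K,V=V)
    print(n,K.round(1).tolist(),(-V[:3,:3].T@V[:3,3]).round(3), V[:3,:3].round(2).tolist())
o=get_obs(); print(o["time_s"],o["position"],o["orientation"],down(0),bot.tcp_to_tips)
E
```

```text
scene [[382.6, 0.0, 285.8], [0.0, 382.6, 209.6], [0.0, 0.0, 1.0]] [ 1.124 -0.204  0.776] [[0.49, 0.87, 0.02], [0.67, -0.36, -0.65], [-0.56, 0.33, -0.76]]
top [[428.9, 0.0, 283.6], [0.0, 428.9, 206.6], [0.0, 0.0, 1.0]] [0.382 0.094 1.135] [[0.0, -1.0, 0.01], [-0.98, -0.01, -0.19], [0.19, -0.01, -0.98]]
0.1 [0.21756665 0.58548846 0.24764724] [ 1.76971308e-01  9.84215813e-01 -6.12406159e-04 -1.18280565e-04] [1.000000e+00 0.000000e+00 0.000000e+00 6.123234e-17] 0.017
```

View pics/top0.png

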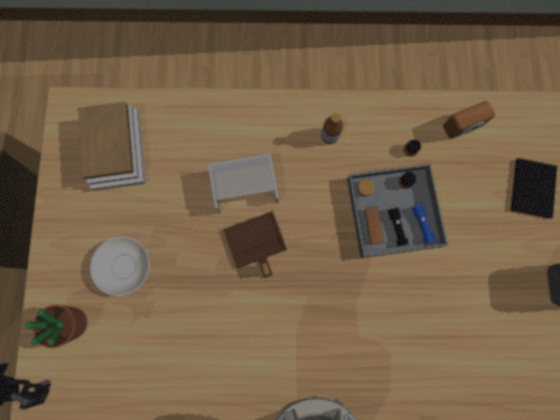

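View pics/scene0.png

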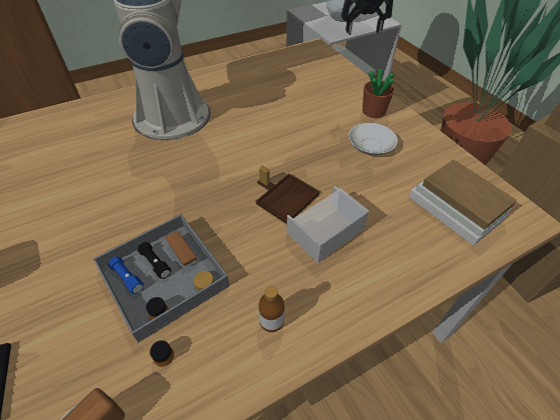

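Run:
```python
from h import *
d=np.load("top0.npz");f,K,V=d['f'],d['K'],d['V']
save("crop",cv2.resize(f[145:290,200:450],None,fx=3.2,fy=3.2,interpolation=cv2.INTER_CUBIC))
def big(m):
    c,_=cv2.findContours(m.astype(np.uint8),cv2.RETR_EXTERNAL,cv2.CHAIN_APPROX_NONE); return max(c,key=cv2.contourArea)
hsv=cv2.cvtColor(f,cv2.COLOR_RGB2HSV)
for n in("top","scene"):
    e=np.load(n+"0.npz");g=e['f'].astype(int);m=(g[...,2]>g[...,0]+40)&(g[...,2]>60); 
    c=big(m);P=cast(c[:,0,:],.019,e['K'],e['V'])[:,:2]
    r=cv2.minAreaRect((P*1000).astype(np.float32));print(n,"torch",cv2.contourArea(c),r, cv2.boundingRect(c))
H,S,v=[hsv[...,i].astype(int) for i in range(3)]
print(f[240,255],f[180,243],f[200,200],f[268,266])
g=f.astype(int);roi=np.zeros(f.shape[:2],bool);roi[205:285,215:300]=1
m=(g[...,0]<g[235:245,250:260,0].max()+18)&roi&(v<90)
c=big(m);P=cast(c[:,0,:],.012,K,V)[:,:2]
r=cv2.minAreaRect((P*1000).astype(np.float32));print("tray",r,cv2.boundingRect(c),cv2.boxPoints(cv2.minAreaRect(c)).tolist())
```

```text
top torch 314.0 ((557.0697021484375, -288.68450927734375), (102.56826782226562, 29.992273330688477), 17.140880584716797) (413, 204, 22, 39)
scene torch 420.5 ((553.908935546875, -288.92791748046875), (113.3372802734375, 31.60614776611328), 16.23027992248535) (108, 256, 36, 37)
[65 46 36] [128 121 117] [106  83  62] [115  89  52]
tray ((491.0633544921875, 150.3376922607422), (157.8325653076172, 141.00088500976562), 19.887985229492188) (223, 212, 63, 65) [[221.70001220703125, 228.10000610351562], [273.0, 211.00001525878906], [292.0, 268.0000305175781], [240.70001220703125, 285.10003662109375]]
```

View pics/crop.png

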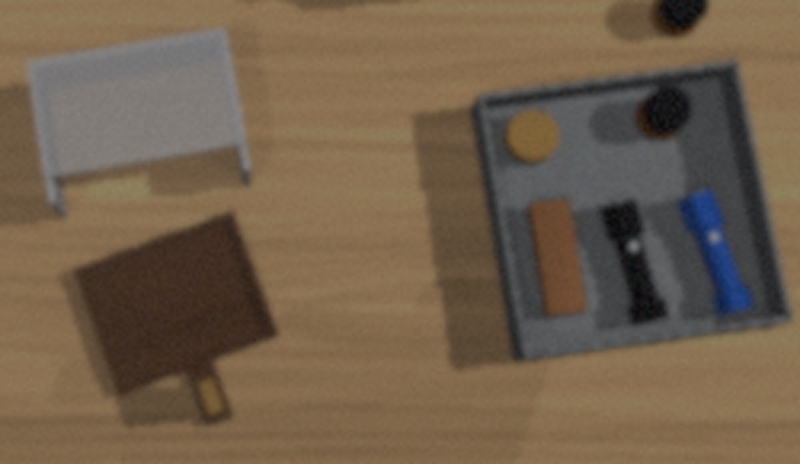

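Run:
```python
from h import *
d=np.load("top0.npz");K,V=d['K'],d['V']
px=lambda a:np.array(a)/3.2+[200,145]-.34
def show(n,a,z):
    P=cast(px(a),z,K,V)[:,:2]*1000;print(n,P.round(1).tolist(),"len",[round(float(np.linalg.norm(P[i]-P[i-1])),1) for i in range(len(P))],"ang",[round(float(np.degrees(np.arctan2(*(P[i]-P[i-1])[::-1]))),1) for i in range(len(P))],"mean",P.mean(0).round(1));return P
show("tray",[(77,270),(233,213),(276,335),(120,393)],.012)
show("handle",[(210,398)],.062)
show("org top",[(30,62),(226,30),(242,148),(50,178)],.075)
show("org posts75",[(58,212),(246,182)],.075)
show("org posts0",[(58,212),(246,182)],.0)
show("crate",[(475,100),(737,65),(790,322),(518,358)],.045)
# scene view 4x crop of organiser
s=np.load("scene0.npz");save("scrop",cv2.resize(s['f'][155:265,245:385],None,fx=5.4,fy=5.4,interpolation=cv2.INTER_CUBIC))
```

```text
tray [[539.9, 238.5], [588.4, 110.4], [487.2, 74.4], [439.6, 200.7]] len [107.2, 136.9, 107.4, 134.9] ang [20.7, -69.3, -160.4, 110.6] mean [513.8 156. ]
handle [[433.6, 126.2]] len [0.0] ang [0.0] mean [433.6 126.2]
org top [[698.8, 273.0], [726.8, 116.5], [629.3, 102.8], [604.0, 253.8]] len [96.7, 159.1, 98.4, 153.1] ang [11.5, -79.9, -172.0, 99.5] mean [664.7 186.5]
org posts75 [[576.9, 246.6], [601.8, 99.5]] len [149.3, 149.3] ang [99.6, -80.4] mean [589.3 173.1]
org posts0 [[590.6, 257.4], [617.3, 99.9]] len [159.8, 159.8] ang [99.6, -80.4] mean [604.  178.6]
crate [[678.0, -88.2], [709.6, -306.4], [496.5, -335.8], [466.9, -117.0]] len [213.2, 220.5, 215.0, 220.8] ang [7.8, -81.8, -172.2, 97.7] mean [ 587.7 -211.8]
```

View pics/scrop.png

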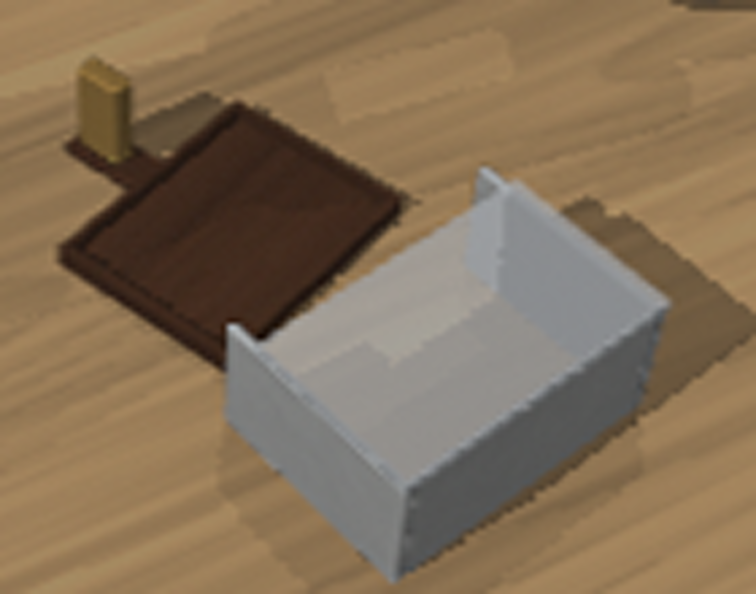

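Run:
```python
from h import *
s=np.load("scene0.npz")
a=np.array([(228,420),(395,578),(640,405)])/5.4+[245,155]-.4
print("scene org base",(cast(a,0,s['K'],s['V'])*1000).round(1).tolist())
a=np.array([(230,325),(480,170)])/5.4+[245,155]-.4
print("scene posts top70/75",(cast(a,.07,s['K'],s['V'])*1000).round(1).tolist(),(cast(a,.075,s['K'],s['V'])*1000).round(1).tolist())
a=np.array([(60,258),(238,103),(405,200)])/5.4+[245,155]-.4
print("scene tray",(cast(a,.012,s['K'],s['V'])*1000).round(1).tolist())
q=down(np.radians(17.1)); p=[.556,-.2888]
hand.move_gripper(.040,40)
bot.reach(p+[.14],q)
bot.servo_line(p+[.026],velocity=.1)
print(get_obs()["wrist_force"],get_obs()["position"])
print(hand.move_gripper(.0,40)); o=get_obs();print(o["gripper_width"],o["grip_force"],o["wrist_force"])
bot.servo_line(p+[.15],velocity=.12); o=get_obs();print(o["gripper_width"],o["grip_force"],o["time_s"],o["joint_pos"])
f,K,V=cam("scene");save("lift",cv2.resize(f[180:380,40:280],None,fx=2.5,fy=2.5))
```

```text
scene org base [[616.5, 98.8, 0.0], [728.6, 120.9, 0.0], [702.2, 275.6, 0.0]]
scene posts top70/75 [[616.5, 98.3, 70.0], [589.2, 250.5, 70.0]] [[620.1, 96.1, 75.0], [593.0, 247.2, 75.0]]
scene tray [[497.2, 70.3, 12.0], [443.1, 202.1, 12.0], [544.9, 242.1, 12.0]]
[-0.67193445  0.64505982  0.11932297] [ 0.55647935 -0.28904058  0.02668173]
False
0.02067379554358785 39.223501682281494 [-1.06846356  1.62826449  6.73359908]
0.020366000487787143 39.127787947654724 6.6833 [-4.81482295e-01  4.60061915e-01  1.71304950e+00  1.36912361e-05
  9.70024884e-01  7.90885095e-01]
```

View pics/lift.png

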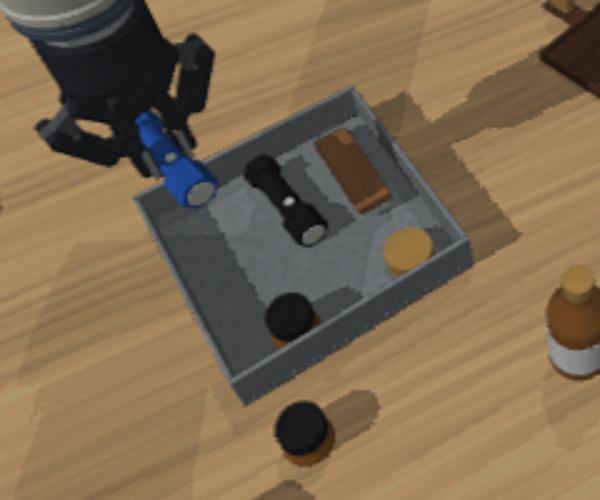

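Run:
```python
from h import *
q=down(np.radians(110.8)); p=[.5165,.156]
bot.reach(p+[.13],q)
bot.servo_line(p+[.035],velocity=.1)
bot.servo_line(p+[.0268],velocity=.02)
o=get_obs();print(o["wrist_force"],o["position"],o["gripper_width"])
if o["wrist_force"][2]<1.:
    bot.servo_line(p+[.0255],velocity=.02);print(get_obs()["wrist_force"])
hand.move_gripper(.042,20); bot.dwell(.2)
bot.servo_line(p+[.14],velocity=.15)
h=[.4365,.1262]; q=down(np.radians(20.8))
hand.move_gripper(.05)
bot.reach([.40,.0,.25],q)
o=get_obs();print(o["time_s"],o["joint_pos"])
for n in("top","scene"):
    f,K,V=cam(n); np.savez(n+"1.npz",f=f,K=K,V=V)
    g=f.astype(int);m=(g[...,2]>g[...,0]+40)&(g[...,2]>60)
    c=max(cv2.findContours(m.astype(np.uint8),0,1)[0],key=cv2.contourArea)
    print(n,cv2.minAreaRect((cast(c[:,0],.019,K,V)[:,:2]*1000).astype(np.float32)))
    w=f[145:290,200:320] if n=="top" else f[150:265,240:380]
    save("lay_"+n,cv2.resize(w,(480,580) if n=="top" else (700,575)))
a=cv2.imread("pics/lay_top.png");b=cv2.imread("pics/lay_scene.png");b=cv2.resize(b,(480,394));a=cv2.resize(a,(318,394));cv2.imwrite("pics/lay.png",np.hstack([a,b]))
```

```text
[-1.16445552  0.31757074  2.29442858] [0.51648464 0.15601033 0.02683676] 0.02093094146731538
12.9 [-3.43141289e-03 -1.19249806e-02  2.07825044e+00  1.43140285e-04
  1.07511669e+00  1.20259233e+00]
top ((513.96923828125, 157.03538513183594), (25.619396209716797, 100.45647430419922), 21.08219337463379)
scene ((515.8267822265625, 158.6656036376953), (32.80473709106445, 120.29048919677734), 20.788162231445312)
```

View pics/lay.png

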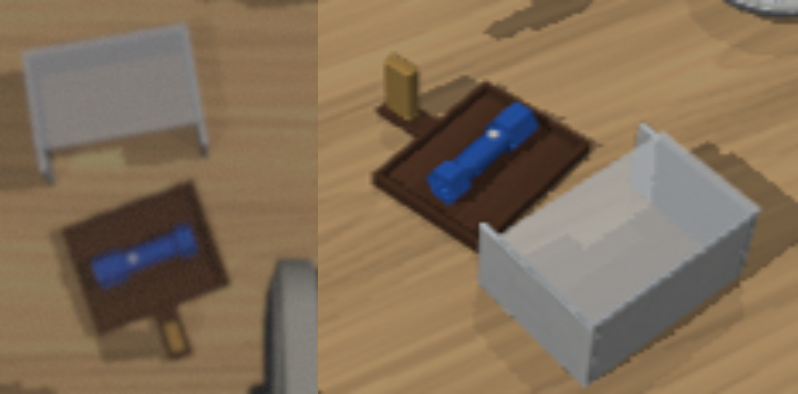

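Run:
```python
from h import *
h=[.4365,.1262]; q=down(np.radians(20.8))
hand.move_gripper(.045)
bot.reach(h+[.13],q); bot.servo_line(h+[.045],velocity=.12)
print(get_obs()["wrist_force"])
hand.move_gripper(0.,60); o=get_obs();print(o["gripper_width"],o["grip_force"],o["wrist_force"],o["time_s"])
ya=np.radians(9.8);M=np.array([.602,.1779]);u=np.array([np.cos(ya),np.sin(ya)]);qa=down(ya)
P=lambda s:list(M+u*s)+[.045]
bot.servo_line(P(-.165),ori=qa,velocity=.06); bot.dwell(.2)
o=get_obs();print("aligned",o["position"],o["wrist_force"],o["time_s"])
f,K,V=cam("scene");np.savez("scene2.npz",f=f,K=K,V=V)
save("al_s",cv2.resize(f[140:265,240:390],None,fx=4,fy=4,interpolation=cv2.INTER_CUBIC))
```

```text
[ 1.45980165  0.89155177 -0.36627618]
0.013325565900150705 58.37652146816254 [-1.44038767 -0.69415426  7.00509883] 15.2083
aligned [0.43894869 0.14976423 0.04577673] [-4.4833296  -0.95775365 11.63713666] 15.9583
```

View pics/al_s.png

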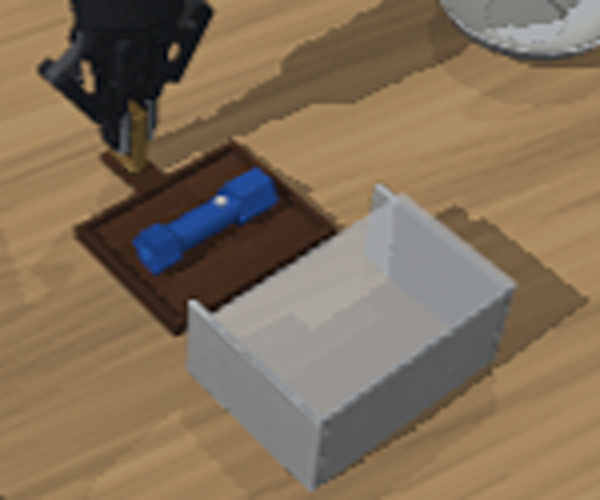

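Run:
```python
from h import *
s=np.load("scene2.npz");ya=np.radians(9.8);M=np.array([.602,.1779])
Rm=np.array([[np.cos(ya),np.sin(ya)],[-np.sin(ya),np.cos(ya)]])
def rel(a,z): return ((cast(np.array(a)/4+[240,140]-.4,z,s['K'],s['V'])[:,:2]-M)@Rm.T*1000).round(1).tolist()
print("tray FL? (y-),FR(y+),BL(y-),BR(y+)",rel([(177,322),(337,230),(78,234),(235,141)],.012))
print("post base y-, back base y-, back base y+",rel([(189,372),(315,489),(497,360)],0))
print("post tops outer y-, back tops",rel([(189,300),(320,425),(515,288),(378,184)],.072))
```

```text
tray FL? (y-),FR(y+),BL(y-),BR(y+) [[-27.6, -67.4], [-23.1, 68.4], [-128.5, -71.9], [-131.7, 69.6]]
post base y-, back base y-, back base y+ [[1.5, -80.8], [116.4, -77.0], [116.6, 80.7]]
post tops outer y-, back tops [[1.0, -82.3], [117.5, -82.2], [116.0, 79.2], [0.8, 74.6]]
```

Run:
```python
from h import *
ya=np.radians(9.8);M=np.array([.602,.1779]);u=np.array([np.cos(ya),np.sin(ya)]);n=np.array([-u[1],u[0]])
P=lambda s:list(M+u*s)+[.0455]
bad=False
for s in np.arange(-.145,-.0339,.01).tolist()+np.arange(-.032,-.0109,.0015).tolist():
    bot.servo_line(P(s),velocity=.06 if s<-.034 else .02)
    o=get_obs();F=np.array(o["wrist_force"]);r=np.array(o["position"])[:2]-M
    print(round(s,4),"s",(r@u*1000).round(1),"Fax",(F[:2]@u).round(1),"Flat",(F[:2]@n).round(1),"Fz",F[2].round(1))
    if F[:2]@u<-14 or abs(F[:2]@n)>15: break
bot.dwell(.2);o=get_obs();print(o["wrist_force"],o["time_s"])
f,K,V=cam("scene");np.savez("scene3.npz",f=f,K=K,V=V)
save("home",cv2.resize(f[140:265,240:390],None,fx=4,fy=4,interpolation=cv2.INTER_CUBIC))
```

```text
-0.145 s -144.4 Fax 1.7 Flat -0.1 Fz -1.1
-0.135 s -136.0 Fax -4.3 Flat 1.4 Fz 8.5
-0.125 s -125.7 Fax -3.5 Flat 0.3 Fz 8.8
-0.115 s -115.5 Fax -3.8 Flat 0.2 Fz 8.4
-0.105 s -105.4 Fax -4.2 Flat 1.2 Fz 8.5
-0.095 s -95.4 Fax -3.9 Flat 0.0 Fz 8.3
-0.085 s -85.3 Fax -2.8 Flat -0.1 Fz 8.4
-0.075 s -75.2 Fax -4.1 Flat 0.2 Fz 9.2
-0.065 s -65.2 Fax -4.1 Flat 0.4 Fz 8.1
-0.055 s -55.1 Fax -4.7 Flat -0.5 Fz 9.4
-0.045 s -45.1 Fax -3.9 Flat 0.4 Fz 9.2
-0.035 s -35.0 Fax -3.3 Flat -0.2 Fz 8.4
-0.032 s -33.8 Fax -10.1 Flat -0.4 Fz 16.9
-0.0305 s -32.6 Fax -12.2 Flat -0.3 Fz 16.5
-0.029 s -31.0 Fax -10.4 Flat -0.3 Fz 17.3
-0.0275 s -29.9 Fax -13.4 Flat -0.3 Fz 19.1
-0.026 s -29.9 Fax -20.0 Flat 0.7 Fz 24.2
[-19.93609582  -3.40652413  24.41060808] 21.475
```

View pics/home.png

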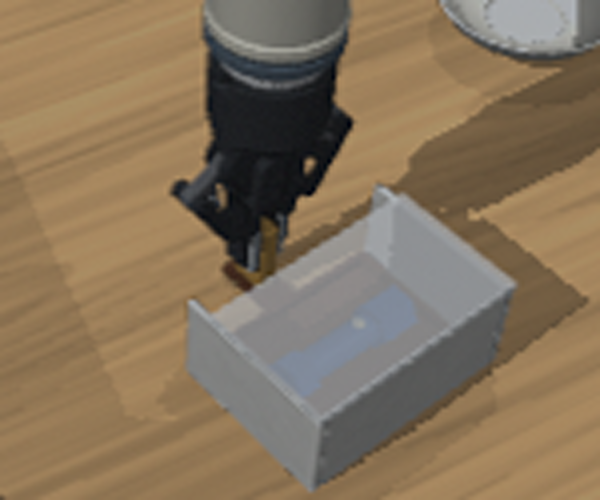

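Run:
```python
from h import *
ya=np.radians(9.8);M=np.array([.602,.1779]);u=np.array([np.cos(ya),np.sin(ya)]);n=np.array([-u[1],u[0]])
for s in (-.026,-.0245,-.023,-.0215,-.020):
    bot.servo_line(list(M+u*s)+[.0465],velocity=.02);bot.dwell(.3)
    o=get_obs();F=np.array(o["wrist_force"]);r=np.array(o["position"])[:2]-M
    print(s,"s",(r@u*1000).round(1),"lat",(r@n*1000).round(1),"Fax",(F[:2]@u).round(1),"Flat",(F[:2]@n).round(1),"Fz",F[2].round(1),"T",np.round(o["ft_torque"],2))
    if F[:2]@u<-26: break
p=np.array(o["position"])
hand.move_gripper(.04,20);bot.dwell(.2)
p=np.array(get_obs()["position"])
bot.servo_line([p[0],p[1],.14],velocity=.15)
bot.reach([.40,-.05,.28],down(ya));print(get_obs()["time_s"])
for c in("top","scene"):
    f,K,V=cam(c);np.savez(c+"4.npz",f=f,K=K,V=V)
a=np.load("top4.npz")['f'][150:270,200:300];b=np.load("scene4.npz")['f'][140:260,250:390]
save("fin",np.hstack([cv2.resize(a,(365,438),interpolation=2),cv2.resize(b,(430,438),interpolation=2)]))
```

```text
-0.026 s -29.7 lat -0.5 Fax -14.3 Flat -2.3 Fz 12.1 T [-0.54  1.95  0.24]
-0.0245 s -29.6 lat -0.5 Fax -20.4 Flat -1.8 Fz 18.1 T [-0.49  2.6   0.2 ]
-0.023 s -29.6 lat -0.6 Fax -25.7 Flat -1.2 Fz 23.7 T [-0.71  3.37  0.08]
-0.0215 s -29.5 lat -0.6 Fax -30.5 Flat -2.1 Fz 28.8 T [-0.62  4.21  0.29]
26.2917
```

View pics/fin.png

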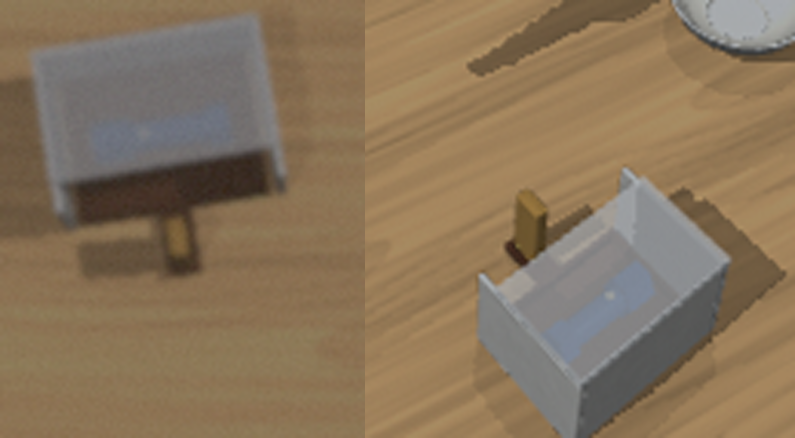

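Run:
```python
from h import *
d=np.load("top4.npz");ya=np.radians(9.8);M=np.array([.602,.1779])
p=cast(np.array([[177,238]])/3.65+[200,150]-.4,.062,d['K'],d['V'])[0,:2]-M
c,s=np.cos(ya),np.sin(ya);r=np.array([p@[c,s],p@[-s,c]])*1000;print("handle rel",r)
if abs(r[0]+29)<6 and abs(r[1])<5: print(hand_in())
```

```text
handle rel [-32.97058629  -0.8529228 ]
the job is handed in; nothing more can be done
None
```

The blue torch is lying flat in the tray, the tray is pushed in until it stopped hard against the organiser's back wall and is centred to about 1 mm, and I handed the job in at about 26 s.

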